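# Fit the snap ring on the press roller's axle

## Robot

A 7-joint arm with a two-finger parallel gripper is mounted at the origin on the work surface. World frame = base frame: x ahead of the robot, y to its left, z up, the work surface at z = 0. Lengths are in m, angles in rad, forces in N, time in s.
With the tool pointing down it reaches from about 0.425 to 1.025 m from the base axis. Payload 3.6 kg.
Tool frame: the origin (TCP) lies at the very end of the fingers, on their centre line; the grasp point (between the pads) lies 19 mm behind it; z points along the fingers, y is the line along which they close (so a half turn about z gives the same grasp; the last joint's range is limited). The gripper opens to 85 mm and grips with 20 to 120 N. Pads are 22 mm wide; open, the fingers measure 114 mm over their backs; the gripper's body (76 mm by 85 mm) begins 54 mm behind the grasp point. The pads swing forward as they close: fully open they stand 13 mm farther back than shut.
Start: joints at [1.123, 0.591, 0.048, 1.609, -0.033, 0.943, -0.034], TCP at [0.252, -0.68, 0.231] pointing down, gripper open.
Joint ranges: [-2.69, 2.69], [-0.47, 2.24], [-1.27, 1.36], [0.19, 2.51], [-1.53, 4.68], [0.08, 2.07], [-3.09, 3.09]. Speed limits (rad/s): [2.57, 2.57, 3.14, 3.14, 3.14, 3.14, 3.14].

## Interface

Orientations are given as a unit quaternion [w, x, y, z].
In Python, from station import bot gives the robot as it stands.
- The arm moves only by the shell command python3 -m crank 'ROWS' [OPENING] [FORCE]. ROWS is JSON, a list of rows, each a list of 6 numbers: the shift along the world's x, y, z in cm, then the turn, a rotation vector about the world's x, y, z in rad. A call has 1 to 5 rows; each row is the pose to reach, as a shift and turn from the pose commanded when the call began; what a row does not reach only later rows make up. A row lasts 1/10 s, in which the tool goes at most 50 mm and 8.59 degrees, less where a joint would pass 70% of its speed; a pose out of reach is approached as far as the arm can. A call with a gripper value outside its range is refused whole. OPENING is the opening, from 0 (shut) to 1 (fully open), set as the call begins (- or left out, the last holds). The fingers move at their own pace and stop on an object; FORCE is the grip in N (left out, the last holds). Time passes only in rows, so rows that repeat a pose let the fingers close. It gives the time, the measured TCP pose, the force, the opening and the grip force at its end, in the units of the state.
- bot.observe(): the state, without advancing time (a new reading comes with each control period).
- bot.grab_frame(name): name is "side" or "top"; returns the picture (384x512x3 uint8, red, green, blue); there is no depth.
- bot.calibration(name): a dict with "fx", "fy", "cx", "cy" (pixels), "R" (3x3) and "t" (3): a world point X has camera coordinates R X + t. Camera axes: x right, y down, z forward; pixel columns grow to the right and rows downward; lengths in m; the calibration is good to about 2 mm. A picture is of the moment at which its call begins. calibration takes no time and is no camera call.
- bot.sign_off(): hands the job in; it is judged then, once.
The state is a dict: "clock": time; "q": joint angles; "qvel": joint speeds; "joint_efforts": joint torques, N m; "position": TCP position; "tool_rot": TCP orientation; "ft_force": force on the tool from outside, world axes, zero at the start; "torque": the same for the moment, N m; "width": finger opening in m; "grip_force": force on a finger pad.
Only numpy, scipy, OpenCV 4.12 (cv2) and the standard library are available. Lean on these libraries where they do the work, as an engineer would, in place of code of your own. Each camera call takes 0.05 s, during which the arm holds its last target. There are 200 camera calls.

## Task

Stand the loose steel axle stub, tapered end up, fully home in the bore of the wooden bench block and let go of it. Then pick up the snap-ring pliers from their rest, squeeze the handles to the stop so that the snap ring on their tips is spread wide, bring the spread ring over the top of the standing axle and slide it down, level, until it surrounds the groove. Finish while still holding it there: ring spread, centred on the axle and level with the groove, not resting on the axle or the block; leave the ink tin, the tape roll and the cup alone.

Things in the scene. Friction and masses are not known exactly. Their poses are not given: they have to be found in the camera images.
- axle: Loose bright steel axle stub, 96 mm high, 0.25 to 0.45 kg, standing on its thin end; origin at the centre of its underside, z towards the tapered end. Upwards: spigot 26 mm diameter to 30 mm height; flat shoulder; 35 mm diameter to 62; groove 29 mm diameter to 72; 35 mm diameter to 84; nose tapering to 20 mm diameter at 96.
- axle_groove (a point): Centre of the groove on the axle's axis, 67 mm above the axle's underside (77 mm above the table when the axle is home).
- block: Fixed light wooden bench block 90 x 90 x 40 mm with one vertical bore in its middle; origin at the centre of its underside.
- block_hole0 (a point): Centre of the bore's mouth, on the block's top at 40 mm. The bore is 28 mm wide and 33 mm deep with a 2 mm chamfer; the axle is home when its shoulder sits on the block's top, its underside then 10 mm above the table.
- pliers: Snap-ring pliers, 200 mm long, 0.2 kg, lying level on their rest; origin at the pivot, level with the handles' underside; x forward to the ring, y to the left handle, z up. Two grey handles, each 104 x 10 x 12 mm (tall), reach back to x = -116 mm; the jaws ahead of the pivot carry the snap ring. Squeezing the handles opens the ring; a spring opens the handles.
- grip (a point): On the pliers, midway between the handles at mid height, 65 mm behind the pivot; axes as the pliers; 40 mm above the table on the rest. Grasp here from above, fingers closing along y. Here the handles measure 62 mm over their outsides at rest and 28 mm, parallel, when squeezed to the stop; spring 3 to 12 N per handle.
- ring_centre (a point): Centre of the spread ring's opening, mid thickness; fixed on the pliers 45.6 mm ahead of the pivot, 3 mm below the handles' underside; axes as the pliers. The dark steel ring (4 mm thick, in two halves) stays on the jaw tips; shut, its inner radius is 16 mm: too tight. At the stop a 35 mm shaft here has 2.5 mm of room all round; the ring reaches 26 mm ahead.
- handle_l (a joint): How far the left handle is squeezed (rad): 0 at rest, ring shut; 0.27 at the stop, ring spread wide. The right handle moves with it.
- rest: Fixed brown wooden rest of the pliers, origin on the table below the pivot, axes about as the pliers at the start: slab 170 x 90 x 8 mm with two bars 34 mm tall, one under the pivot (26 x 50 mm), one 107 mm behind it under the handles' ends (16 x 90 mm); between them is room for fingers outside the handles.
- ink_tin: Bystander: tin, 72 mm wide, 75 mm tall; origin under its centre.
- tape_roll: Bystander: roll of paper tape lying flat, 90 mm wide, 25 mm tall; origin under its centre.
- cup: Bystander: white cup, 76 mm wide, 100 mm tall; origin under its centre.
There are look-alikes about, which are no part of the job. What is shaped like the pliers but blue is not meant. There is more than one size of the block; the job needs the smaller.

How it is judged:
By the outcome, as a careful person would: the job done as asked, in the order asked, and still so for the second after the job is handed in, while the arm keeps its last pose, push and grip.
It also fails if it takes over 66 s, if anything falls off the work surface, if the arm or the gripper's body presses on something with over 40 N, if the wrist force passes 120 N, or if a joint passes its speed limit or range.

## Working session

There is one attempt and no reset: what is moved stays moved. The work goes in short steps, Python scripts to look and compute and a shell command to move; the robot and the scene stay as the last step left them, time stands still between calls to the robot, and variables do not carry over. Pictures are saved under pics/ and viewed, at most 10 in all, crops included, and the job is handed in when it is done.

```bash
ls; mkdir -p pics; python3 - <<'E'
from station import bot
import cv2,json
for n in("top","side"):
    cv2.imwrite(f"pics/{n}0.png",bot.grab_frame(n)[...,::-1])
    c=bot.calibration(n);print(n,c)
print(bot.observe())
E
```

```text
pics
top {'fx': 348.58125400949194, 'fy': 348.58125400949194, 'cx': 251.4255892276137, 'cy': 191.74859508870236, 'R': array([[-0.01207523, -0.99968385, -0.02205427],
       [-0.99554158,  0.01408277, -0.09326654],
       [ 0.09354764,  0.02082973, -0.99539689]]), 't': array([0.02394186, 0.57384496, 0.85515273])}
side {'fx': 439.1980207326656, 'fy': 439.1980207326656, 'cx': 254.89151556600083, 'cy': 182.43224784090188, 'R': array([[-0.81396869, -0.58081368, -0.0105094 ],
       [-0.38293782,  0.55008823, -0.74213311],
       [ 0.43682216, -0.60004867, -0.67017012]]), 't': array([0.48083897, 0.2644019 , 0.75378677])}
{'clock': 0.1, 'q': array([ 1.12251518,  0.5920118 ,  0.04833236,  1.60971315, -0.03334139,
        0.94270887, -0.03371131]), 'qvel': array([-0.00033754, -0.00246427,  0.00052168, -0.00350781, -0.00033592,
       -0.00133338, -0.00184086]), 'joint_efforts': array([ 4.27891267e-03, -5.50003982e+01,  1.55297130e+00, -1.98824984e+01,
        9.70687164e-03,  3.79407327e-03,  7.93026743e-06]), 'position': array([ 0.25159267, -0.6791379 ,  0.23026004]), 'tool_rot': array([-9.92063123e-04,  9.84305161e-01,  1.76471850e-01, -2.26478688e-04]), 'ft_force': array([ 0.47708644, -0.64181543,  0.37316275]), 'torque': array([0.02018697, 0.02333807, 0.0311907 ]), 'grip_force': 0.0, 'width': 0.08533883932626915}
```

View pics/top0.png

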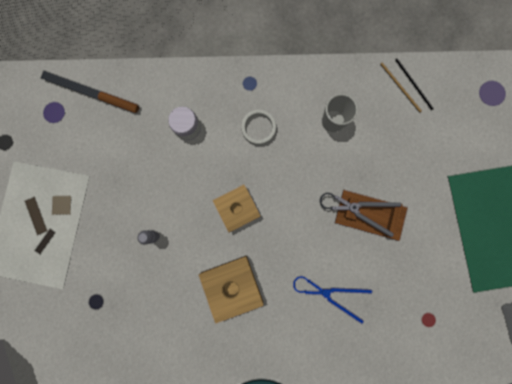

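View pics/side0.png

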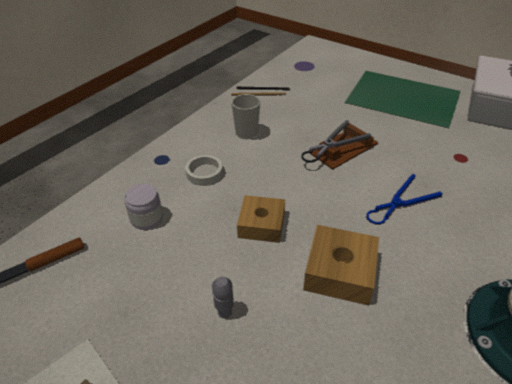

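Top view: axle at (148,237), the only standing steel stub. Small block is at (237,209) and the large look-alike at (231,290). Grey pliers are on the brown rest at (355,208) and the blue look-alike at (328,292). Side view: axle (223,297), small block (262,218), large block (343,263), grey pliers (338,142), blue pliers (403,203). I choose the axle, the small block and the grey pliers. I'll check them in one close crop and measure.

```bash
cat > h.py <<'E'
import numpy as np, cv2
from station import bot
C={n:bot.calibration(n) for n in("top","side")}
def plane(n,uv,z):
    c=C[n];R=np.array(c["R"]);o=-R.T@c["t"]
    uv=np.atleast_2d(np.asarray(uv,float))
    d=np.c_[(uv[:,0]-c["cx"])/c["fx"],(uv[:,1]-c["cy"])/c["fy"],np.ones(len(uv))]@R
    return o+d*((z-o[2])/d[:,2])[:,None]
def proj(n,X):
    c=C[n];p=np.atleast_2d(X)@np.array(c["R"]).T+c["t"]
    return np.c_[p[:,0]/p[:,2]*c["fx"]+c["cx"],p[:,1]/p[:,2]*c["fy"]+c["cy"]]
def tri(ut,us):
    A=[];b=[]
    for n,u in(("top",ut),("side",us)):
        a=plane(n,u,0)[0];o=plane(n,u,.3)[0];d=(o-a)/np.linalg.norm(o-a);P=np.eye(3)-np.outer(d,d)
        A.append(P);b.append(P@a)
    return np.linalg.lstsq(np.vstack(A),np.hstack(b),rcond=None)[0]
E
python3 - <<'E'
from h import *
t=cv2.imread("pics/top0.png");s=cv2.imread("pics/side0.png")
def crop(i,x,y,w,h,W,H): return cv2.resize(i[y:y+h,x:x+w],(W,H),interpolation=cv2.INTER_CUBIC)
# scale 4/5/3
a=crop(t,310,180,100,75,400,300);b=crop(t,130,180,140,70,400,200)
c=crop(s,200,270,50,50,300,300);d=crop(s,230,190,66,60,400,364)
e=crop(s,295,115,90,60,400,267)
m=np.zeros((600,800,3),np.uint8)
m[:300,:400]=a;m[:267,400:]=e;m[300:600,:400]=crop(t,135,175,130,97,400,300);m[270:570,400:700]=c
cv2.imwrite("pics/crop1.png",m)
print("axle foot proj of approx", plane("top",(148,237),.09),plane("side",(224,314),0))
hsv=cv2.cvtColor(t,cv2.COLOR_BGR2HSV)
for n,i,box in(("top",t,(205,180,60,60)),("side",s,(230,190,66,60))):
    hsv=cv2.cvtColor(i,cv2.COLOR_BGR2HSV);x,y,w,h=box
    k=cv2.inRange(hsv,(8,90,60),(25,255,255))[y:y+h,x:x+w]
    cs=max(cv2.findContours(k,0,1)[0],key=cv2.contourArea)
    print(n,cv2.contourArea(cs),(cv2.approxPolyDP(cv2.convexHull(cs),2.5,True)[:,0]+[x,y]).tolist(),cv2.boxPoints(cv2.minAreaRect(cs))+[x,y])
E
```

```text
axle foot proj of approx [[0.46542771 0.25807892 0.09      ]] [[0.46389429 0.27369144 0.        ]]
top 1201.5 [[243, 185], [259, 216], [229, 231], [213, 201]] [[212.60000563 200.19999695]
 [244.20000839 184.39999866]
 [260.00000381 216.        ]
 [228.40000153 231.79999924]]
side 1636.5 [[244, 196], [283, 199], [281, 229], [268, 238], [239, 237], [237, 223]] [[235.46341324 236.82927322]
 [240.19511986 194.24390316]
 [284.86585617 199.20732117]
 [280.13414764 241.79269028]]
```

View pics/crop1.png

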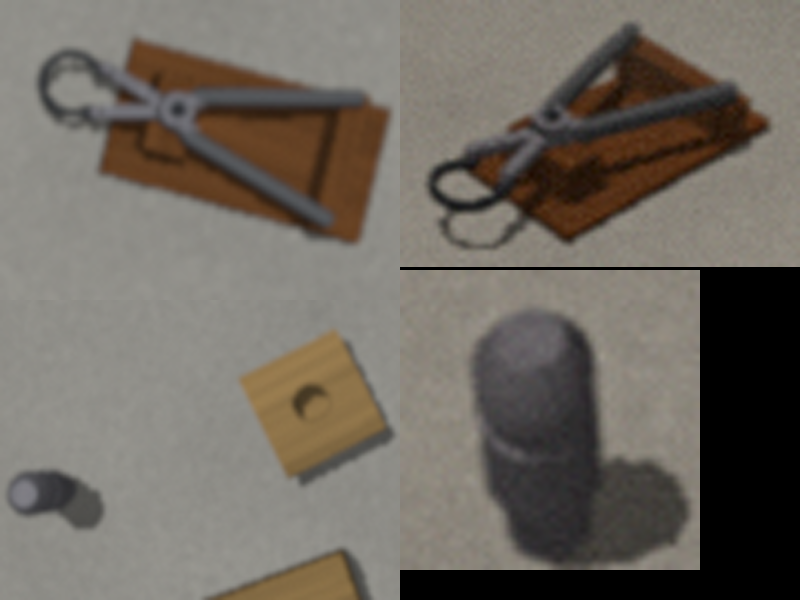

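The crop shows the steel stub standing nose up (nose disc at top (142,238), side (222.5,281.7)), the small block (hole at top (236.1,208)) and the grey pliers with pivot (354.5,207), handle ends (400.5,205) and (391.5,235), and ring (327.5,202). The choices are right.

```bash
python3 - <<'E'
from h import *
t=cv2.imread("pics/top0.png");s=cv2.imread("pics/side0.png")
print("nose tri",tri((142.1,238),(222.5,281.7)),plane("top",(142.1,238),.096),plane("side",(222.5,281.7),.096))
# axle foot side-silhouette: dark column center vs projection
q=plane("top",[[243,185],[259,216],[229,231],[213,201]],.04);print("block top",q.round(4).tolist(),q.mean(0),np.linalg.norm(q-np.roll(q,1,0),axis=1))
q2=plane("side",[[244.3,196.5],[283.5,199]],.04);print("side back corners",q2)
print("hole",plane("top",(236.1,208.),.04),plane("side",(261.5,212.5),.04))
pv=plane("top",(354.5,207.2),.048)[0];a=plane("top",[(400.5,204.8),(391.5,234.8)],.046);rc=plane("top",(327.5,201.8),.031)[0]
m=a.mean(0);print("pivot",pv,"ends",a,"mid",m,"ring",rc)
d=pv-m;d[2]=0;e=rc-m;print("yaw from ends",np.arctan2(d[1],d[0]),np.arctan2(e[1],e[0]),np.linalg.norm(d[:2]))
# rest from brown mask
hs=cv2.cvtColor(t,cv2.COLOR_BGR2HSV);k=cv2.inRange(hs,(3,120,40),(14,255,255));k[:180]=0;k[245:]=0;k[:,:320]=0;k[:,412:]=0
cn=np.vstack(cv2.findContours(k,0,1)[0]);b=cv2.boxPoints(cv2.minAreaRect(cn));B=plane("top",b,.008);print("rest",b,B,B.mean(0))
for n,X in(("side",[[*pv[:2],.048],[*rc[:2],.031],*a]),):print(proj(n,X))
E
```

```text
nose tri [0.4632432  0.27009386 0.09504506] [[0.46347341 0.26990647 0.096     ]] [[0.46256022 0.27048333 0.096     ]]
block top [[0.5901, 0.037, 0.04], [0.5123, -0.0019, 0.04], [0.4763, 0.0727, 0.04], [0.5511, 0.1123, 0.04]] [0.53244975 0.05503254 0.04      ] [0.08478313 0.0869961  0.08288458 0.0846093 ]
side back corners [[ 0.5901051   0.04004703  0.04      ]
 [ 0.51559371 -0.00236859  0.04      ]]
hole [[0.53287136 0.05473099 0.04      ]] [[0.53151127 0.05833125 0.04      ]]
pivot [ 0.53064561 -0.23556449  0.048     ] ends [[ 0.53513185 -0.34808574  0.046     ]
 [ 0.46259805 -0.32268557  0.046     ]] mid [ 0.49886495 -0.33538566  0.046     ] ring [ 0.54580515 -0.17363551  0.031     ]
yaw from ends 1.2625671704542665 1.2883526724958534 0.10475817656981729
rest [[334.69107 222.26813]
 [343.4905  190.21307]
 [407.30887 207.73184]
 [398.50943 239.7869 ]] [[ 0.49469105 -0.19472287  0.008     ]
 [ 0.57651954 -0.22005328  0.008     ]
 [ 0.52935149 -0.38020773  0.008     ]
 [ 0.4485964  -0.35383225  0.008     ]] [ 0.51228962 -0.28720403  0.008     ]
[[329.19988621 140.70715088]
 [310.87010657 156.65558697]
 [347.94270046 119.83127377]
 [369.23378513 133.59611297]]
```

```bash
python3 -m crank '[[4,3,0,0,0,0.13],[8,6,0,0,0,0.26],[12,9,0,0,0,0.39],[16,12,0,0,0,0.52],[20,15,0,0,0,0.65]]' 1 && python3 -m crank '[[1.5,4.5,0,0,0,0.06],[3,9,0,0,0,0.12],[4.5,13.5,0,0,0,0.18],[6,18,0,0,0,0.24],[7.5,22.5,0,0,0,0.28]]' && python3 -m crank '[[0,4.8,0,0,0,0],[0,9.6,0,0,0,0],[0,14.4,0,0,0,0],[0,19.2,0,0,0,0],[0,24,0,0,0,0]]' && python3 -m crank '[[-1.2,4.6,0,0,0,0],[-2.4,9.2,0,0,0,0],[-3.6,13.8,0,0,0,0],[-4.8,18.4,0,0,0,0],[-6,23,0,0,0,0]]'
```

```text
clock: 0.6
position: [0.4529, -0.5282, 0.2309]
tool_rot: [-0.0, 0.875, 0.484, -0.0]
ft_force: [-0.0, -0.2, -1.4]
width: 0.0854
grip_force: 0.0
clock: 1.1
position: [0.5269, -0.3029, 0.231]
tool_rot: [-0.0, 0.8, 0.6, -0.0]
ft_force: [-0.4, 0.3, -0.5]
width: 0.0856
grip_force: 0.0
clock: 1.6
position: [0.5263, -0.0631, 0.2311]
tool_rot: [-0.0, 0.801, 0.599, -0.0]
ft_force: [0.7, -0.2, -0.6]
width: 0.0854
grip_force: 0.0
clock: 2.1
position: [0.4659, 0.1666, 0.2312]
tool_rot: [0.0, 0.801, 0.599, -0.0]
ft_force: [1.6, -0.0, 0.1]
width: 0.0851
grip_force: 0.0
```

```bash
python3 -m crank '[[-0.1,4.5,0,0,0,0],[-0.2,8,0,0,0,0],[-0.3,10.3,0,0,0,0],[-0.3,10.3,-4,0,0,0],[-0.3,10.3,-8,0,0,0]]' && python3 -m crank '[[0,0,-3,0,0,0],[0,0,-6,0,0,0],[0,0,-9,0,0,0],[0,0,-11.3,0,0,0],[0,0,-11.3,0,0,0]]' && python3 -m crank '[[0,0,0,0,0,0],[0,0,0,0,0,0],[0,0,0,0,0,0],[0,0,0,0,0,0],[0,0,0,0,0,0]]' 0 40 && python3 -m crank '[[0,0,0,0,0,0],[0,0,0,0,0,0],[0,0,0,0,0,0],[0,0,0,0,0,0],[0,0,0,0,0,0]]'
```

```text
clock: 2.6
position: [0.4647, 0.2702, 0.1514]
tool_rot: [-0.0, 0.8, 0.6, 0.002]
ft_force: [1.5, -0.7, -0.8]
width: 0.0855
grip_force: 0.0
clock: 3.1
position: [0.4618, 0.2668, 0.0355]
tool_rot: [-0.0, 0.8, 0.599, -0.003]
ft_force: [1.0, -0.1, 0.2]
width: 0.0855
grip_force: 0.0
clock: 3.6
position: [0.4645, 0.2686, 0.0397]
tool_rot: [0.0, 0.801, 0.599, 0.001]
ft_force: [-0.1, -0.3, 7.0]
width: 0.034
grip_force: 39.4
clock: 4.1
position: [0.4645, 0.2686, 0.0397]
tool_rot: [0.0, 0.801, 0.599, 0.001]
ft_force: [-0.8, 0.0, 5.9]
width: 0.0338
grip_force: 39.4
```

```bash
python3 -m crank '[[0,0,2,0,0,0],[0,0,5,0,0,0],[0,0,8,0,0,0],[0,0,8,0,0,0],[0,0,8,0,0,0]]' 0 60 && python3 -m crank '[[1.4,-4.3,0,0,0,0],[2.8,-8.6,0,0,0,0],[4.2,-12.9,0,0,0,0],[5.6,-17.2,0,0,0,0],[6.8,-21.3,0,0,0,0]]' && python3 -m crank '[[0,0,0,0,0,0],[0,0,0,0,0,0],[0,0,0,0,0,0],[0,0,0,0,0,0]]' && python3 - <<'E'
from h import *
a=bot.grab_frame("side")[...,::-1];b=bot.grab_frame("top")[...,::-1]
cv2.imwrite("pics/s1.png",a);cv2.imwrite("pics/t1.png",b)
m=np.hstack([cv2.resize(a[140:260,210:310],(500,600),interpolation=2),cv2.resize(b[160:260,200:250],(300,600),interpolation=2)])
cv2.imwrite("pics/c2.png",m)
E
```

```text
clock: 4.6
position: [0.464, 0.2679, 0.1188]
tool_rot: [0.0, 0.801, 0.599, 0.001]
ft_force: [-0.1, -0.8, -3.5]
width: 0.0336
grip_force: 60.2
clock: 5.1
position: [0.531, 0.0527, 0.1166]
tool_rot: [-0.001, 0.801, 0.599, -0.001]
ft_force: [0.3, -0.2, -2.0]
width: 0.0332
grip_force: 60.2
clock: 5.5
position: [0.531, 0.057, 0.1178]
tool_rot: [-0.001, 0.8, 0.6, -0.0]
ft_force: [1.0, 0.6, -2.1]
width: 0.0337
grip_force: 60.3
```

View pics/c2.png

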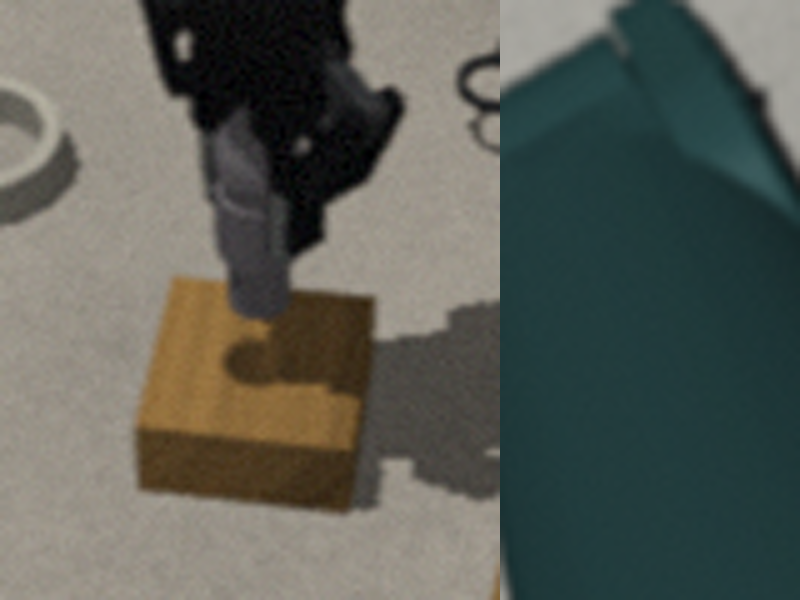

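The crop shows the axle held upright just over the small block. The spigot bottom centre is at side pixel (261.8,~203) and the bore at (261.2,212.2). I'll compare their exact offsets.

```bash
python3 - <<'E'
from h import *
p=bot.observe()["position"];print(p)
b=p-[0,0,.0397]
print("proj axle bottom, +26,+50", proj("side",[b,b+[0,0,.026],b+[0,0,.05]]))
print("axle dropped to .04", proj("side",[[*p[:2],.04]]), "hole top-est",proj("side",[[.5329,.0547,.04]]))
s=cv2.imread("pics/s1.png");g=cv2.cvtColor(s,cv2.COLOR_BGR2HSV)
# spigot columns (saturation low & vs wood)
for r in(192,194,196,198,200,202): print(r,g[r,252:272,1].tolist())
for r in(209,211,212,213,214,216):print(r,g[r,250:272,2].tolist())
s0=cv2.imread("pics/side0.png");g0=cv2.cvtColor(s0,cv2.COLOR_BGR2HSV)
print("before")
for r in range(207,219):print(r,g0[r,250:274,2].tolist())
t0=cv2.cvtColor(cv2.imread("pics/top0.png"),cv2.COLOR_BGR2HSV)
for r in range(200,217):print(r,t0[r,227:247,2].tolist())
E
```

```text
[0.53134697 0.05674833 0.11811863]
proj axle bottom, +26,+50 [[261.99989101 199.01224207]
 [262.00425784 189.73001688]
 [262.00844478 180.83019024]]
axle dropped to .04 [[261.99373954 212.08790781]] hole top-est [[261.94386257 211.21122027]]
192 [28, 31, 24, 20, 19, 4, 20, 21, 8, 24, 32, 13, 14, 18, 9, 17, 22, 23, 30, 24]
194 [24, 20, 27, 28, 20, 9, 12, 9, 20, 13, 14, 23, 9, 9, 15, 27, 27, 33, 25, 31]
196 [117, 109, 103, 92, 29, 22, 33, 5, 10, 13, 4, 10, 13, 5, 10, 28, 28, 30, 28, 22]
198 [146, 149, 141, 114, 32, 12, 5, 22, 9, 14, 13, 17, 21, 15, 19, 40, 84, 97, 97, 75]
200 [152, 147, 147, 115, 58, 4, 14, 13, 14, 15, 13, 5, 20, 15, 19, 34, 113, 153, 177, 156]
202 [144, 143, 149, 143, 124, 89, 44, 9, 17, 14, 19, 5, 15, 34, 70, 122, 145, 129, 150, 144]
209 [142, 151, 152, 153, 145, 119, 94, 75, 74, 66, 72, 66, 75, 80, 75, 74, 67, 67, 69, 64, 70, 67]
211 [141, 153, 149, 146, 116, 85, 60, 65, 65, 69, 68, 73, 75, 80, 77, 73, 63, 61, 59, 64, 67, 64]
212 [144, 151, 153, 142, 113, 77, 59, 65, 65, 65, 71, 70, 79, 81, 78, 68, 67, 60, 57, 64, 69, 65]
213 [150, 152, 152, 146, 118, 79, 64, 65, 68
[... 2691 characters left out ...]
74, 96, 128, 141, 143, 143, 143, 143, 140, 135, 136, 140, 140, 140, 140]
211 [144, 143, 140, 128, 105, 85, 99, 131, 144, 143, 143, 141, 138, 135, 135, 137, 139, 140, 139, 139]
212 [142, 141, 141, 138, 122, 104, 107, 129, 141, 141, 138, 137, 133, 132, 135, 139, 139, 138, 138, 138]
213 [142, 142, 143, 144, 136, 125, 120, 127, 134, 134, 133, 133, 133, 136, 138, 138, 139, 138, 138, 140]
214 [142, 143, 144, 144, 143, 138, 133, 132, 133, 132, 133, 135, 137, 137, 137, 138, 138, 140, 141, 143]
215 [143, 144, 145, 144, 143, 143, 139, 138, 137, 137, 137, 137, 138, 137, 138, 139, 140, 143, 144, 144]
216 [145, 144, 144, 143, 142, 142, 141, 140, 139, 138, 138, 137, 137, 139, 140, 141, 143, 143, 145, 143]
```

```bash
python3 -m crank '[[0.14,0.03,0,0,0,0],[0.14,0.03,-1,0,0,0],[0.14,0.03,-2,0,0,0],[0.14,0.03,-3,0,0,0],[0.14,0.03,-3.5,0,0,0]]' && python3 -m crank '[[0,0,-0.3,0,0,0],[0,0,-0.5,0,0,0],[0,0,-0.7,0,0,0],[0,0,-0.7,0,0,0]]'
```

```text
clock: 6.1
position: [0.5323, 0.0552, 0.0817]
tool_rot: [-0.001, 0.801, 0.599, -0.001]
ft_force: [-0.7, -0.2, -2.0]
width: 0.0335
grip_force: 60.3
clock: 6.5
position: [0.5333, 0.0554, 0.0763]
tool_rot: [0.0, 0.801, 0.599, -0.0]
ft_force: [-0.2, 0.5, -3.9]
width: 0.0335
grip_force: 60.3
```

```bash
python3 -m crank '[[0,0,-0.3,0,0,0],[0,0,-0.6,0,0,0],[0,0,-0.9,0,0,0],[0,0,-1.2,0,0,0],[0,0,-1.2,0,0,0]]' && python3 -m crank '[[0,0,-0.3,0,0,0],[0,0,-0.6,0,0,0],[0,0,-0.9,0,0,0],[0,0,-1.1,0,0,0],[0,0,-1.1,0,0,0]]'
```

```text
clock: 7.0
position: [0.5331, 0.0555, 0.0639]
tool_rot: [-0.0, 0.801, 0.599, -0.0]
ft_force: [0.1, 0.4, -3.1]
width: 0.0336
grip_force: 60.3
clock: 7.5
position: [0.5331, 0.0555, 0.053]
tool_rot: [-0.0, 0.801, 0.599, -0.0]
ft_force: [-0.1, -0.2, -2.6]
width: 0.0336
grip_force: 60.3
```

Sliding in freely; go home gently.

```bash
python3 -m crank '[[0,0,-0.1,0,0,0],[0,0,-0.2,0,0,0],[0,0,-0.3,0,0,0],[0,0,-0.3,0,0,0]]' && python3 -m crank '[[0,0,-0.1,0,0,0],[0,0,-0.1,0,0,0]]'
```

```text
clock: 7.9
position: [0.5333, 0.0554, 0.0502]
tool_rot: [0.0, 0.801, 0.599, -0.0]
ft_force: [0.8, -0.4, -2.3]
width: 0.0335
grip_force: 60.3
clock: 8.1
position: [0.5333, 0.0554, 0.0498]
tool_rot: [0.0, 0.801, 0.599, -0.0]
ft_force: [-1.1, -0.8, 3.7]
width: 0.0336
grip_force: 60.9
```

```bash
python3 -m crank '[[0,0,0,0,0,0],[0,0,0,0,0,0],[0,0,0,0,0,0],[0,0,0,0,0,0],[0,0,0,0,0,0]]' 1 && python3 -m crank '[[0,0,2,0,0,0],[0,0,4,0,0,0],[0,0,7,0,0,0],[0,0,10,0,0,0],[0,0,10,0,0,0]]' && python3 -m crank '[[-0.3,-4.5,0,0,0,0],[-0.6,-9,0,0,0,0],[-0.9,-13.5,0,0,0,0],[-1.2,-18,0,0,0,0],[-1.4,-22,0,0,0,0]]' &&  python3 - <<'E'
from h import *
b=bot.grab_frame("top")[...,::-1];a=bot.grab_frame("side")[...,::-1]
cv2.imwrite("pics/t2.png",b);cv2.imwrite("pics/s2.png",a)
m=np.hstack([cv2.resize(a[140:260,210:310],(500,600),interpolation=2),cv2.resize(b[160:260,212:262],(300,600),interpolation=2)])
cv2.imwrite("pics/c3.png",m)
print("expected nose",proj("top",[[.5333,.0554,.106]]),proj("side",[[.5333,.0554,.106],[.5333,.0554,.077],[.5333,.0554,.04]]))
E
```

```text
clock: 8.6
position: [0.5334, 0.0556, 0.0493]
tool_rot: [-0.0, 0.801, 0.599, 0.0]
ft_force: [0.1, 0.3, -0.8]
width: 0.0849
grip_force: 0.0
clock: 9.1
position: [0.536, 0.0561, 0.1528]
tool_rot: [0.002, 0.801, 0.599, 0.003]
ft_force: [0.5, -0.1, -0.2]
width: 0.0853
grip_force: 0.0
clock: 9.6
position: [0.5181, -0.1669, 0.1484]
tool_rot: [-0.0, 0.801, 0.599, -0.001]
ft_force: [0.7, 0.2, 0.4]
width: 0.0852
grip_force: 0.0
expected nose [[233.91645567 206.47079216]] [[261.58970088 188.39958497]
 [261.59377755 198.75151083]
 [261.59873055 211.3287388 ]]
```

View pics/c3.png

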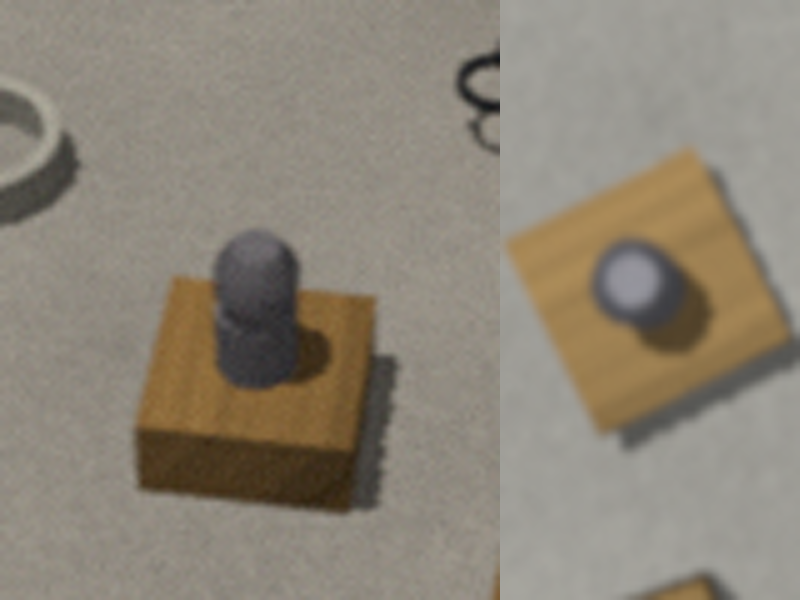

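The axle stands home in the block, upright: nose at top (234.0,207.2) against (233.9,206.5) expected. Next, the pliers.

```bash
python3 -m crank '[[-0.2,-4.4,0,0,0,0],[-0.4,-8.8,0,0,0,0],[-0.7,-13.2,0,0,0,0],[-0.7,-13.2,-4,0,0,0],[-0.7,-13.2,-7,0,0,0]]' && python3 -m crank '[[0,0,0,0,0,0],[0,0,0,0,0,0]]' && python3 - <<'E'
from h import *
b=bot.grab_frame("top")[...,::-1];a=bot.grab_frame("side")[...,::-1]
cv2.imwrite("pics/t3.png",b);cv2.imwrite("pics/s3.png",a)
m=np.hstack([cv2.resize(a[90:190,280:380],(400,400),interpolation=2),cv2.resize(b[170:270,310:410],(400,400),interpolation=2)])
cv2.imwrite("pics/c4.png",m)
p=bot.observe()["position"];print(p)
E
```

```text
clock: 10.2
position: [0.5116, -0.2986, 0.0777]
tool_rot: [0.0, 0.802, 0.597, -0.0]
ft_force: [-0.8, 0.9, -0.7]
width: 0.0852
grip_force: 0.0
clock: 10.4
position: [0.5122, -0.2953, 0.0788]
tool_rot: [-0.001, 0.8, 0.6, -0.0]
ft_force: [1.3, -0.0, 0.4]
width: 0.0852
grip_force: 0.0
[ 0.5135903  -0.29596503  0.08050506]
```

View pics/c4.png

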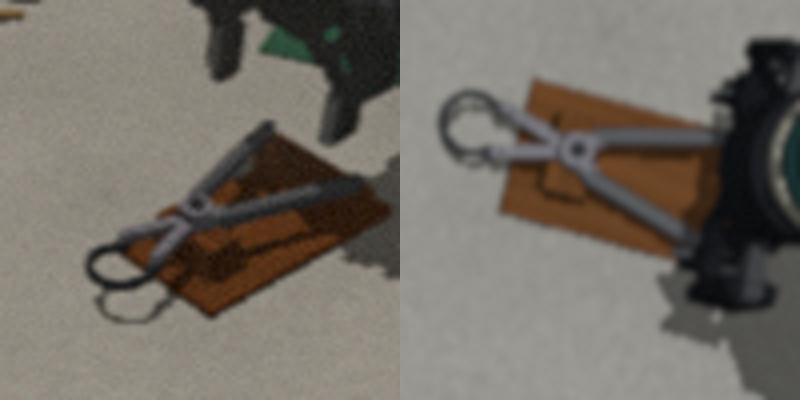

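The fingers straddle both handles; the apparent shift at top (404,214) is parallax from gripper height. Descend and squeeze.

```bash
python3 -m crank '[[0,-0.1,-2,0,0,0],[0,-0.1,-3.5,0,0,0],[0,-0.1,-5,0,0,0],[0,-0.1,-5.8,0,0,0],[0,-0.1,-5.8,0,0,0]]' && python3 -m crank '[[0,0,0,0,0,0],[0,0,0,0,0,0],[0,0,0,0,0,0],[0,0,0,0,0,0],[0,0,0,0,0,0]]' 0 70 && python3 -m crank '[[0,0,0,0,0,0],[0,0,0,0,0,0],[0,0,0,0,0,0],[0,0,0,0,0,0],[0,0,0,0,0,0]]' 0 100
```

```text
clock: 11.0
position: [0.5116, -0.297, 0.0201]
tool_rot: [-0.001, 0.801, 0.599, -0.001]
ft_force: [-0.3, 0.1, 1.5]
width: 0.0851
grip_force: 0.0
clock: 11.5
position: [0.5138, -0.2993, 0.0249]
tool_rot: [0.002, 0.801, 0.599, 0.0]
ft_force: [-3.4, 0.0, 18.8]
width: 0.0238
grip_force: 68.0
clock: 12.0
position: [0.5138, -0.2994, 0.0251]
tool_rot: [0.002, 0.801, 0.599, 0.0]
ft_force: [-3.2, 0.4, 19.3]
width: 0.0208
grip_force: 97.1
```

```bash
python3 - <<'E'
from h import *
b=bot.grab_frame("top")[...,::-1];a=bot.grab_frame("side")[...,::-1]
cv2.imwrite("pics/t4.png",b);cv2.imwrite("pics/s4.png",a)
m=np.hstack([cv2.resize(a[90:190,290:390],(500,500),interpolation=2),cv2.resize(b[170:270,310:370],(300,500),interpolation=2)])
cv2.imwrite("pics/c5.png",m)
E
```

```text
(no output)
```

View pics/c5.png

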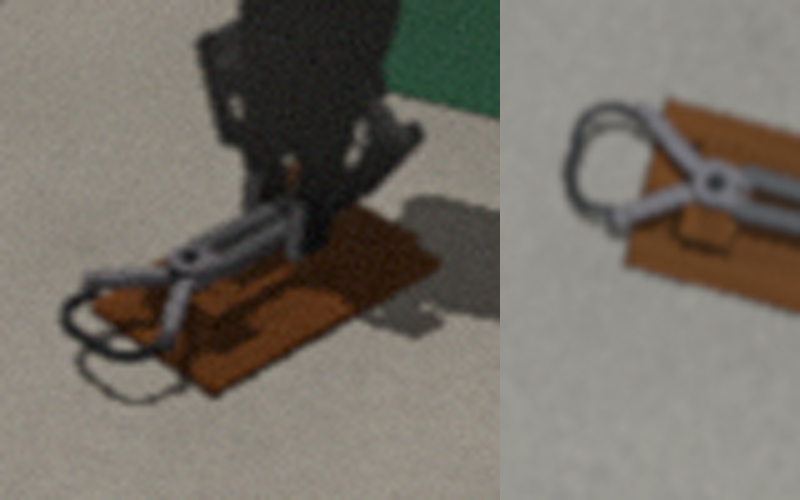

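Side view shows the handles squeezed near parallel in the fingers and the ring spread; top view has ring centre near (431,... crop 612,160) with pivot (717,183). The width is below 28 mm, so I'm over-squeezing a compliant stop. I'll ease the force and lift slightly.

```bash
python3 -m crank '[[0,0,0,0,0,0],[0,0,0,0,0,0],[0,0,0,0,0,0]]' 0 55 && python3 -m crank '[[0,0,0.5,0,0,0],[0,0,1,0,0,0],[0,0,1.5,0,0,0],[0,0,2,0,0,0],[0,0,2,0,0,0]]' && python3 -m crank '[[0,0,2,0,0,0],[0,0,4,0,0,0],[0,0,6,0,0,0],[0,0,6,0,0,0],[0,0,6,0,0,0]]'
```

```text
clock: 12.4
position: [0.5138, -0.2994, 0.0251]
tool_rot: [0.002, 0.801, 0.599, 0.0]
ft_force: [-3.0, -0.3, 19.7]
width: 0.0209
grip_force: 97.1
clock: 12.9
position: [0.5126, -0.2976, 0.0418]
tool_rot: [0.0, 0.801, 0.599, 0.0]
ft_force: [0.5, 0.0, -1.1]
width: 0.0211
grip_force: 94.4
clock: 13.4
position: [0.5121, -0.2976, 0.101]
tool_rot: [0.0, 0.801, 0.599, -0.0]
ft_force: [0.2, -0.3, -2.0]
width: 0.0212
grip_force: 94.3
```

```bash
python3 -m crank '[[0,0,1.5,0,0,0],[0,0,3,0,0,0],[-0.3,4,3,0,0,0],[-0.6,8,3,0,0,0],[-0.9,12,3,0,0,0]]' && python3 -m crank '[[0,2,0,0,0,0],[0,3.5,0,0,0,0],[0,3.5,0,0,0,0],[0,3.5,0,0,0,0]]' && python3 - <<'E'
from h import *
b=bot.grab_frame("top")[...,::-1];a=bot.grab_frame("side")[...,::-1]
cv2.imwrite("pics/t5.png",b);cv2.imwrite("pics/s5.png",a)
m=np.hstack([cv2.resize(a[110:230,240:320],(400,600),interpolation=2),cv2.resize(b[155:275,225:305],(400,600),interpolation=2)])
cv2.imwrite("pics/c6.png",m)
p=bot.observe()["position"];print(p)
rc=p+[.0302,.1063,.0059];print(proj("top",[rc]),proj("side",[rc]))
E
```

```text
clock: 13.9
position: [0.5036, -0.1766, 0.1322]
tool_rot: [0.001, 0.801, 0.599, 0.001]
ft_force: [0.8, 0.5, -1.4]
width: 0.0209
grip_force: 94.4
clock: 14.3
position: [0.5037, -0.1437, 0.1316]
tool_rot: [0.001, 0.801, 0.599, -0.0]
ft_force: [0.5, -1.1, -2.3]
width: 0.0209
grip_force: 94.5
[ 0.50338606 -0.14461226  0.13135122]
[[275.38866536 205.05218276]] [[287.10680719 152.35309937]]
```

View pics/c6.png

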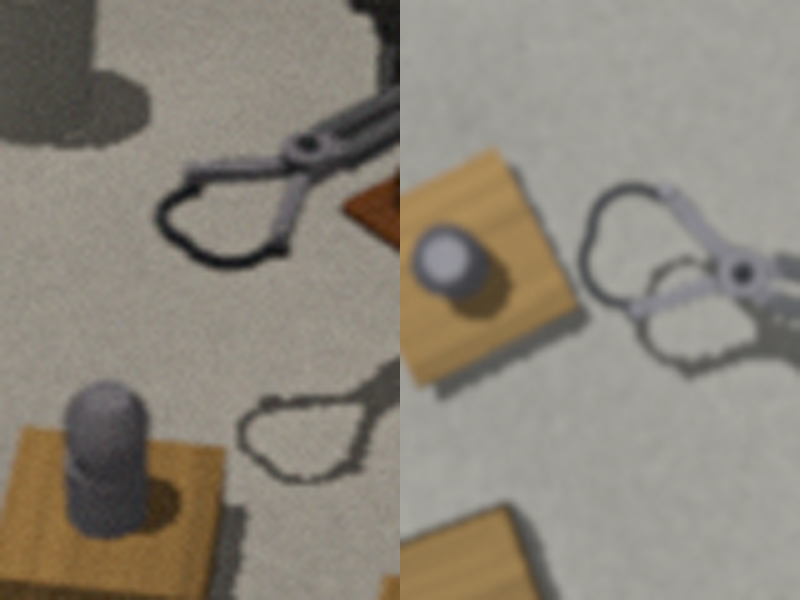

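The side crop shows the spread ring in the air, with pivot (310,147) and jaw tips (192,172) and (282,248). In the top crop the pivot is at (743,272), the tips are at (668,190) and (638,310), and the ring front is near (583,235). I'll check the level and the room by triangulation.

```bash
cat > ring.py <<'E'
from h import *
def opening(img,zr,guess,rad=.045):
    """largest free circle in the ring opening, world xy, from top picture at plane zr"""
    hs=img.astype(int);V=hs.max(2);lil=(hs[...,0]-hs[...,2])  # BGR
    ob=((V<72)|(lil>6)).astype(np.uint8)
    u=proj("top",[[*guess,zr]])[0]
    x0,y0=int(u[0])-25,int(u[1])-25
    K=8
    big=cv2.resize(img[y0:y0+50,x0:x0+50],None,fx=K,fy=K,interpolation=cv2.INTER_LINEAR).astype(int)
    V=cv2.GaussianBlur(big.max(2).astype(np.float32),(0,0),3);L=cv2.GaussianBlur((big[...,0]-big[...,2]).astype(np.float32),(0,0),4)
    free=((V>85)&(L<2)).astype(np.uint8)
    D=cv2.distanceTransform(free,cv2.DIST_L2,5)
    c=((u-[x0,y0])*K).astype(int);m=np.zeros_like(D);cv2.circle(m,tuple(int(v) for v in c),60,1,-1)
    _,r,_,p=cv2.minMaxLoc(D*m)
    px=np.array(p)/K+[x0,y0]-.5+.5/K
    W=plane("top",px,zr)[0];E=plane("top",px+[r/K,0],zr)[0]
    return W,np.linalg.norm(E-W),px,free
E
python3 - <<'E'
from ring import *
for nm,L in(("rest",[((353.4,206.6),(327.4,141.4)),((339.6,191.6),(308,146)),((333.6,213.4),(324,158))]),("held",[((293.6,209.4),(302,139.4)),((278.6,193),(278.4,144.4)),((272.6,217),(296.4,159.6))])):
    for n,(a,b) in zip(("pivot","R","L"),L):print(nm,n,tri(a,b))
b=cv2.imread("pics/t5.png")
p=np.array([.5034,-.1441,.1314]);zr=p[2]+.0059
W,r,px,f=opening(b,zr,(p+[.0302,.1063,0])[:2]);print("opening",W,"rel TCP",W-p,"r",r,px)
print("room",opening(cv2.imread("pics/t4.png"),.031,(.5436,-.1916))[:3])
E
```

```text
rest pivot [ 0.53303264 -0.23291059  0.04646443]
rest R [ 0.57119236 -0.20374628  0.03376986]
rest L [ 0.5168686  -0.18777854  0.03070934]
held pivot [ 0.52235139 -0.0769193   0.1520514 ]
held R [ 0.55989297 -0.04549076  0.14218261]
held L [ 0.50719615 -0.03198711  0.13424382]
opening [ 0.5379291 -0.0208832  0.1373   ] rel TCP [0.0345291 0.1232168 0.0059   ] r 0.027435129165490613 [267.4375 203.1875]
room (array([ 0.54214212, -0.18767016,  0.031     ]), np.float64(0.020104234699888947), array([333.1875, 203.1875]))
```

```bash
python3 -m crank '[[0,3,0,0,0,0],[0,6,0,0,0,0],[0,8.9,0,0,0,0],[0,8.9,0,0,0,0],[0,8.9,0,0,0,0]]' && python3 - <<'E'
from ring import *
sh=np.array([-.0104,.1553,.1063])
for n,X in(("piv",[.5330,-.2329,.0465]),("R",[.5712,-.2037,.0338]),("L",[.5169,-.1878,.0307])):
    X=np.array(X)+sh;print(n,proj("top",[X]),proj("side",[X]))
b=bot.grab_frame("top")[...,::-1];a=bot.grab_frame("side")[...,::-1]
cv2.imwrite("pics/t6.png",b);cv2.imwrite("pics/s6.png",a)
m=np.hstack([cv2.resize(a[140:220,230:284],(405,600),interpolation=2),cv2.resize(b[170:250,210:262],(390,600),interpolation=2)])
cv2.imwrite("pics/c7.png",m)
E
```

```text
clock: 14.9
position: [0.5035, -0.0543, 0.1312]
tool_rot: [0.0, 0.801, 0.599, -0.0]
ft_force: [-0.9, 0.2, -2.2]
width: 0.021
grip_force: 94.5
piv [[294.09045176 209.50963845]] [[301.79913824 138.89984231]]
R [[279.80867956 192.56512024]] [[278.87782475 144.36463586]]
L [[272.96193149 217.41692879]] [[296.7328584  158.54087414]]
```

View pics/c7.png

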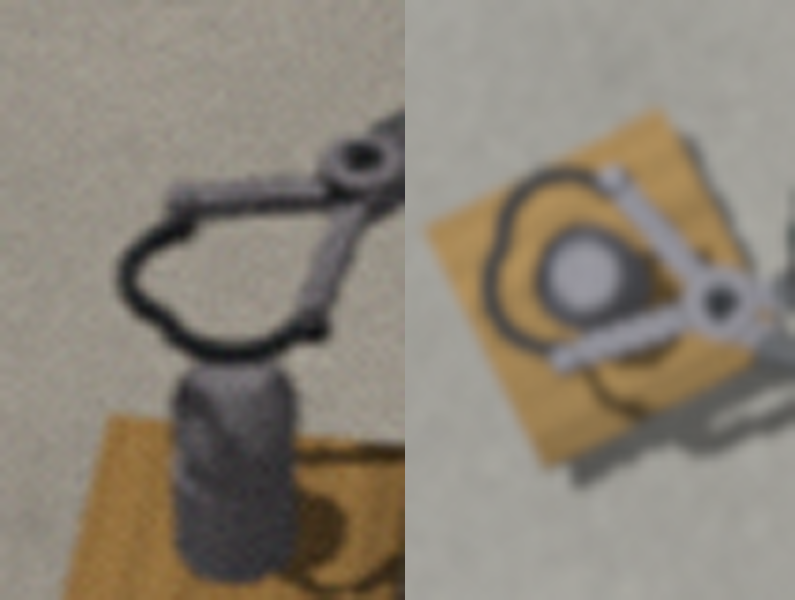

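In the top crop the nose disc centre is (582,275), the ring's inscribed centre about (573,268) and the pivot (720,302). In the side crop the pivot is (360,157). The ring is nearly over the axle; I'll work out the remaining offset.

```bash
python3 - <<'E'
from h import *
p=bot.observe()["position"];print(p)
b=cv2.imread("pics/t6.png")
ax=plane("top",(210+(582-405)/7.5,170+275/7.5),.106)[0]
rc=plane("top",(210+(573-405)/7.5,170+268/7.5),.137)[0]
print("axle",ax,"ring",rc,"move",ax-rc)
pv=tri((210+(720-405)/7.5,170+302/7.5),(230+360/7.5,140+157/7.5));rp=pv+.0456*np.array([.2819,.9595,0])
print("pivot",pv,"ring by pivot",rp,"move",ax-rp)
# side tips R(180,200) lower ring joint, L(312,328); top R(612,180) L(565,358)
for t,s in(((612,180),(180,195)),((565,358),(312,322))):print(tri((210+(t[0]-405)/7.5,170+t[1]/7.5),(230+s[0]/7.5,140+s[1]/7.5)))
# jaw inner edges in top: profile across the ring-centre normal directions
g=cv2.resize(b[170:250,210:262],None,fx=7.5,fy=7.5,interpolation=2)
c=np.array([573-405,268.]);a=np.arctan2(-.28,-.96)
for deg in(-130,-110,-90,-60,-30,0,30,60,90,110,130):
    d=np.array([np.cos(a+np.radians(deg)),np.sin(a+np.radians(deg))])
    P=[c+d*k*3.35 for k in range(8,30,1)]
    print(deg,[int(int(g[int(y),int(x)][0])-int(g[int(y),int(x)][2])) for x,y in P])
E
```

```text
[ 0.50330182 -0.0556339   0.13116224]
axle [0.53285952 0.05613111 0.106     ] ring [0.53335546 0.05651663 0.137     ] move [-0.00049594 -0.00038551 -0.031     ]
pivot [0.52247888 0.01322707 0.15387634] ring by pivot [0.53533352 0.05698027 0.15387634] move [-0.002474   -0.00084916 -0.04787634]
[0.55882769 0.04451321 0.14491814]
[0.50703862 0.05909517 0.13712861]
-130 [7, 8, 7, 6, 6, 5, 5, 4, 3, 3, 4, 5, 6, 6, 8, 8, 8, 9, 7, 4, -1, -13]
-110 [7, 6, 7, 7, 7, 7, 7, 4, -1, -7, -19, -24, -27, -22, -14, -5, 2, 5, 6, 5, 3, -6]
-90 [6, 7, 7, 7, 8, 7, -2, -11, -27, -39, -51, -65, -66, -60, -50, -34, -16, -6, -5, -12, -27, -39]
-60 [7, 7, 6, 5, -8, -23, -35, -52, -66, -73, -77, -79, -80, -79, -73, -63, -49, -33, -15, -9, -15, -34]
-30 [7, -1, -13, -26, -49, -60, -72, -77, -80, -83, -82, -82, -77, -68, -57, -42, -20, -10, -11, -21, -43, -59]
0 [-1, -14, -39, -55, -71, -78, -84, -85, -82, -79, -73, -54, -38, -23, -12, -12, -26, -44, -62, -71, -81, -83]
30 [0, -9, -34, -48, -62, -73, -78, -79, -81, -82, -83, -82, -80, -77, -69, -49, -33, -20, -11, -16, -25, -45]
60 [5, 1, -9, -23, -45, -59, -68, -76, -79, -81, -81, -82, -82, -82, -81, -79, -64, -52, -36, -21, -10, -9]
90 [8, 7, 3, -3, -12, -27, -44, -60, -68, -76, -80, -81, -79, -75, -64, -52, -30, -13, -3, 0, -7, -18]
110 [7, 7, 7, 7, -1, -9, -18, -36, -54, -64, -77, -79, -73, -63, -46, -23, -8, 1, 7, 8, 6, 0]
130 [7, 7, 7, 7, 7, 5, -2, -7, -20, -38, -53, -61, -62, -53, -38, -22, -11, 2, 8, 8, 3, -2]
```

```bash
python3 -m crank '[[-0.05,0,-0.5,0,0,0],[-0.05,0,-1,0,0,0],[-0.05,0,-1.5,0,0,0],[-0.05,0,-2,0,0,0],[-0.05,0,-2.4,0,0,0]]' && python3 -m crank '[[0,0,-0.4,0,0,0],[0,0,-0.8,0,0,0],[0,0,-1.2,0,0,0],[0,0,-1.6,0,0,0],[0,0,-1.6,0,0,0]]' && python3 - <<'E'
from h import *
cv2.imwrite("pics/t7.png",bot.grab_frame("top")[...,::-1])
print(bot.observe()["position"],bot.observe()["ft_force"])
E
```

```text
clock: 15.5
position: [0.5025, -0.0536, 0.1066]
tool_rot: [-0.0, 0.801, 0.599, -0.0]
ft_force: [0.1, 0.5, -1.5]
width: 0.0209
grip_force: 94.4
clock: 16.0
position: [0.5024, -0.0535, 0.0908]
tool_rot: [-0.0, 0.801, 0.599, -0.0]
ft_force: [0.0, 0.4, -1.8]
width: 0.0213
grip_force: 94.4
[ 0.50258629 -0.05351488  0.09102534] [-0.13749902  0.27152177 -1.03115037]
```

```bash
cat > prof.py <<'E'
import sys
from h import *
def prof(f,zr,xy):
    b=cv2.imread(f).astype(np.float32);w=b[...,0]-b[...,2]
    out=[]
    for deg in(-90,-60,-30,0,30,60,90,110,130):
        a=1.284+np.radians(deg)
        k=np.arange(10,34,.25);X=np.c_[xy[0]+k*1e-3*np.cos(a),xy[1]+k*1e-3*np.sin(a),np.full(len(k),zr)]
        u=proj("top",X).astype(np.float32)
        v=cv2.remap(w,u[:,:1],u[:,1:],cv2.INTER_CUBIC)[:,0]
        i0=np.argmin(np.where(k<26,v,0)); j=np.where((np.arange(len(k))>i0)&(v>-40))[0]
        out.append((deg,float(k[j[0]]) if len(j) else None))
    return out
E
python3 - <<'E'
from prof import *
print(prof("pics/t6.png",.137,(.5331,.0558)))
print(prof("pics/t7.png",.097,(.5329,.0558)))
print([plane("top",(210+(582-405)/7.5,170+275/7.5),.106)[0]])
# axle nose centroid in t7: bright lilac disc
for f in("pics/t2.png","pics/t6.png","pics/t7.png"):
    b=cv2.imread(f);c=b[197:217,224:245].astype(np.float32);m=(c[...,1]>120)&(c[...,0]-c[...,2]>-3);ys,xs=np.nonzero(cv2.connectedComponents(m.astype(np.uint8))[1]==cv2.connectedComponents(m.astype(np.uint8))[1][10,9]);print(f,m.sum(),xs.mean()+224,ys.mean()+197,plane("top",(xs.mean()+224,ys.mean()+197),.106)[0])
E
```

```text
[(-90, 23.5), (-60, 27.25), (-30, 25.75), (0, 22.25), (30, 24.5), (60, 24.25), (90, 20.5), (110, 18.25), (130, 26.25)]
[(-90, 22.75), (-60, 26.25), (-30, 26.0), (0, 22.5), (30, 25.25), (60, 25.5), (90, 21.5), (110, 18.25), (130, 26.25)]
[array([0.53285952, 0.05613111, 0.106     ])]
pics/t2.png 58 233.5 206.13793103448276 [0.53407763 0.05635226 0.106     ]
pics/t6.png 112 233.5 206.13793103448276 [0.53407763 0.05635226 0.106     ]
pics/t7.png 100 233.5 206.13793103448276 [0.53407763 0.05635226 0.106     ]
```

Centred to within about 0.5 mm, with no contact. Lower to the groove.

```bash
python3 -m crank '[[0,0,-0.4,0,0,0],[0,0,-0.8,0,0,0],[0,0,-1.2,0,0,0],[0,0,-1.6,0,0,0],[0,0,-2,0,0,0]]' && python3 -m crank '[[0,0,0,0,0,0],[0,0,0,0,0,0],[0,0,0,0,0,0]]' && python3 - <<'E'
from prof import *
b=bot.grab_frame("top")[...,::-1];a=bot.grab_frame("side")[...,::-1]
cv2.imwrite("pics/t8.png",b);cv2.imwrite("pics/s8.png",a)
print(prof("pics/t8.png",.077,(.5341,.0566)))
m=np.hstack([cv2.resize(a[160:240,230:284],(405,600),interpolation=2),cv2.resize(b[170:250,210:262],(390,600),interpolation=2)])
cv2.imwrite("pics/c8.png",m)
c=np.array([.5341,.0566,0]);print("groove bottom/top edge near side px (x8 crop)",[((proj("side",[c+[-.589*r,.808*r,z]])[0]+.5-[230,160])*7.5).round() for r,z in((.0175,.072),(.0175,.082),(.0175,.04),(.0145,.077))])
o=bot.observe();print(o["position"],o["ft_force"],o["torque"])
E
```

```text
clock: 16.55
position: [0.5028, -0.0536, 0.0709]
tool_rot: [-0.0, 0.801, 0.599, -0.0]
ft_force: [-0.4, 0.8, -1.3]
width: 0.0208
grip_force: 94.4
clock: 16.85
position: [0.5029, -0.0535, 0.0714]
tool_rot: [0.0, 0.801, 0.599, 0.0]
ft_force: [0.1, 0.3, -2.3]
width: 0.0206
grip_force: 94.4
[(-90, 22.0), (-60, 25.5), (-30, 25.0), (0, 20.25), (30, 24.75), (60, 21.75), (90, 22.5), (110, 19.5), (130, 18.25)]
groove bottom/top edge near side px (x8 crop) [array([237., 354.]), array([237., 328.]), array([237., 435.]), array([237., 333.])]
[ 0.50291836 -0.05353246  0.07145913] [ 0.70166569  0.26228585 -1.44104195] [-0.11902899  0.05148389  0.01588897]
```

View pics/c8.png

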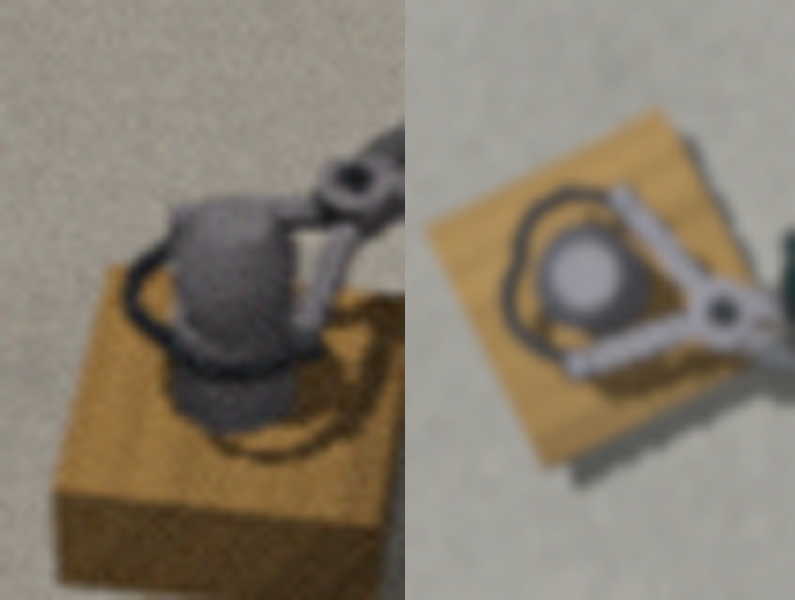

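The ring surrounds the axle at the groove. In the side crop the ring's near band is at (237,363), against about (237,360) expected for level with the groove. In the top crop there is room all round the axle centred at (583,275). There is no contact force, so I'm handing in.

```bash
python3 -c "
from station import bot
print(bot.sign_off())"
```

```text
the job is handed in; nothing more can be done
None
```

The job is handed in after about 17 s of the 66 s: the axle stands home in the small block, and the grey pliers hold the spread ring around the groove, about 2 mm or more clear of the axle and level to within about 3° by camera, with no contact force.

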